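# Lift the filter cassette out of the dust box drawer

## Task

The filter in the grinding-dust box is due for inspection: pull the filter drawer fully out to its stop, then pinch in both orange side catches of the filter cassette and lift it straight up out of its seat, keeping it level. Finish while still holding it by the pinched catches: still, level and straight above its seat, its underside at least 5 cm higher than the top edge of the drawer front, with the drawer left out. Leave the other things lying where they are.

Things in the scene. Friction and masses are not known exactly. Their poses are not given: they have to be found in the camera images.
- dust_box: Fixed low grey-green steel downdraft box, 300 deep x 360 wide x 125 mm high, slotted steel plate on top. Origin: on the bench, at the box's front face, on the drawer's centre line. x points into the box, z up; it spans x 0 to 300 mm, y -120 to +240 mm (fan part with switch panel on the drawer's +y side). It carries the drawer.
- drawer (a joint): How far the drawer is out, m: 0 shut, 0.170 at its stop. It slides along the box's -x, needs about 3 N, and stays where it is left. Front: light grey panel 212 mm wide, 12 mm thick, top edge 112 mm above the bench; behind it an aluminium tray, inside 182 mm wide, walls up to 48 mm and floor 20 mm above the bench.
- drawer_handle (a point): Middle of the drawer's round steel bar handle: bar 12 mm thick, 110 mm long along the box's y, its axis 92 mm above the bench and 42 mm in front of the drawer front, 33 mm lower than the box top; 36 mm free between bar and front. Axes as the box's. Moves with the drawer.
- filter_seat (a point): Centre of the cassette's seat on the tray floor, 20 mm above the bench; moves with the drawer; axes as the box's. At the stop it lies 85 mm in front of the box's face, and always 139 mm behind the handle bar. At its two sides (y) stand black keepers, up to 29 mm above the tray floor, whose lips hold down the catches' barbs.
- filter_cassette: Filter cassette, about 0.3 kg: pleated cream and black body 130 (x) x 56 (y) x 42 mm high, on it a black grip head 64 x 33 mm up to 76 mm above the underside, between two orange side catches. Origin: centre of its underside; axes as the box's. It stands in the seat (origin at filter_seat) with about 2.5 mm play all round, held down by both catches.
- catch_left (a joint): Travel of the +y orange catch, m: 0 at rest (sprung out, its barb 4 mm under the keeper), 0.008 right in. Spring 3 N at rest, 8.5 N right in. Thumb pads of both catches: upright ribbed plates at the middle of the cassette's length, 32 mm long (x), 46 to 76 mm above its underside; outer faces 60 mm apart (y) at rest, 44 mm when both are right in.
- catch_right (a joint): Travel of the -y catch, m: the same, 0 at rest, 0.008 pinched right in.
- blade_blank: Loose bare knife blade with tang, dark steel, 273 x 36 x 4 mm, lying flat on the bench. Origin: its underside, on the blade 20 mm from its heel, x towards the point. Leave it.
- whetstone: Loose cream and red-brown whetstone on a black rubber base, 215 x 85 x 38 mm, on the bench. Origin: centre of its underside. Leave it.
- oil_bottle: Loose small amber bottle with red cap, 48 mm across, 110 mm high, standing on the bench. Origin: centre of its underside. Leave it.

How it is judged:
By the outcome, as a careful person would: the job done as asked, in the order asked, and still so for the second after the job is handed in, while the arm keeps its last pose, push and grip.
It also fails if it takes over 50 s, if anything falls off the work surface, if the arm or the gripper's body presses on something with over 40 N, if the wrist force passes 120 N, or if a joint passes its speed limit or range.

## Robot

A 6-joint arm with a two-finger parallel gripper is mounted at the origin on the work surface. World frame = base frame: x ahead of the robot, y to its left, z up, the work surface at z = 0. Lengths are in mm, angles in rad, forces in N, time in s.
With the tool pointing down it reaches from about 275 to 875 mm from the base axis. Payload 12.5 kg.
Tool frame: the origin (TCP) lies midway between the tips of the shut fingers; the grasp point (between the pads) lies 19 mm behind it (r.tcp_to_grasp is the distance from the TCP to the grasp point, in mm); x points along the fingers, y is the direction in which the jaws open and shut, and the axes are right-handed (so a half turn about x gives the same grasp; the last joint's range is limited). The gripper opens to 85 mm and grips with 20 to 120 N. Pads are 22 mm wide; open, the fingers measure 114 mm over their backs; the gripper's body (76 mm by 85 mm) begins 54 mm behind the grasp point. The pads swing forward as they close: fully open they stand 13 mm farther back than shut.
Start: joints at [1.125, 0.351, 1.652, -0, 1.139, -0.085], TCP at [194.131, 514.585, 231.29] pointing down, gripper open.
Joint ranges: [-2.75, 2.75], [-0.79, 2.1], [0.01, 2.65], [-1.57, 4.71], [0.07, 3.14], [-2.87, 2.87]. Speed limits (rad/s): [2.22, 2.22, 2.79, 3.14, 3.14, 3.14].

## Interface

Orientations are given as [roll, pitch, yaw] about the fixed x, y, z axes, in that order (R = Rz(yaw) Ry(pitch) Rx(roll)).
In Python, from rig import status, read_camera, camera_params, r gives the robot as it stands.
- The arm moves only by the tool send_rows, never from a script. Its argument "series" is a list of rows, each an object of numbers: "dx", "dy", "dz": the shift along the tool's x, y, z in mm; "ax", "ay", "az": the turn, a rotation vector about the tool's x, y, z in degrees; "jaw": the opening, from 0 (shut) to 1 (fully open). A call has exactly 8 rows; each row shifts and turns the commanded pose from where the row before left it, along the tool's axes as they then stand; what a row does not reach is not made up. A row lasts 1/10 s, in which the tool goes at most 50 mm and 8.59 degrees, less where a joint would pass 70% of its speed; a pose out of reach is approached as far as the arm can. A call is refused whole if a number of a shift passes 50 or a number of a turn 8.59, either way. A call with a gripper value outside its range is refused whole. The fingers move at their own pace and stop on an object; the grip force is fixed at half the most. Time passes only in rows, so rows that do not move let the fingers close, or fill a call up. It gives the time, the measured TCP pose, the force and the opening at its end, in the units of the state.
- status.get_obs(): the state, without advancing time (a new reading comes with each control period).
- read_camera(name): name is "scene" or "top" or "wrist"; returns (picture, depth): 400x640x3 uint8, red, green, blue; 400x640 float32, mm along the optical axis (not along the pixel's ray), 0 where there is no reading.
- camera_params(name): a dict with "mtx" (3x3 intrinsics, pixels), "T" (4x4, takes a point from camera to world coordinates). Camera axes: x right, y down, z forward; pixel columns grow to the right and rows downward; lengths in mm; the calibration is good to about 2 mm. A picture is of the moment at which its call begins: read the wrist's pose just before it. camera_params takes no time and is no camera call; for the wrist camera it gives the pose at the moment of the call.
- r.finish_job(): hands the job in, once; it reports no verdict.
The state is a dict: "clock": time; "qpos": joint angles; "dq": joint speeds; "joint_torque": joint torques, N m; "eef_pos": TCP position; "orientation": TCP orientation; "wrist_force": force on the tool from outside, world axes, zero at the start; "torque": the same for the moment, N m; "grip_width": finger opening in mm.
Only numpy, scipy, OpenCV 4.12 (cv2) and the standard library are available. Lean on these libraries where they do the work, as an engineer would, in place of code of your own. Each camera call takes 0.05 s, during which the arm holds its last target. There are 200 camera calls.

## Working session

There is one attempt and no reset: what is moved stays moved. The work goes in short steps, Python scripts to look and compute and a tool call to move; the robot and the scene stay as the last step left them, time stands still between calls to the robot, and variables do not carry over. Pictures are saved under pics/ and viewed, on a budget of 10 in all, crops included, one or two more only if the job needs it, and the job is handed in when it is done.

Besides the shell and the picture viewer there is one more tool, called after "Emit:" as a command line: name --argument value ..., lists and objects as JSON in quotes. send_rows: Moves the arm, as the interface text tells. Its arguments: {"type":"object","properties":{"series":{"type":"array"}},"required":["series"]}

```bash
mkdir -p pics; ls
python3 - <<'E'
from rig import status, read_camera, camera_params, r
import cv2, numpy as np
o=status.get_obs(); print(o)
ims=[]
for n in ["scene","top"]:
    p,d=read_camera(n); c=camera_params(n); print(n,c)
    np.savez(f"pics/{n}0.npz",p=p,d=d,K=c["mtx"],T=c["T"])
    cv2.imwrite(f"pics/{n}0.png",p[:,:,::-1])
E
```

```text
pics
{'clock': 0.0, 'qpos': array([ 1.12541964e+00,  3.51217332e-01,  1.65242651e+00,  2.79811258e-05,
        1.13910833e+00, -8.45942892e-02]), 'dq': array([ 0.00045263, -0.00034011,  0.00030924, -0.00053378, -0.00016011,
        0.00043747]), 'joint_torque': array([-3.02613280e-04, -5.06097972e+01, -2.91405129e+01, -1.17594896e-04,
        4.66074634e-03,  1.15955309e-04]), 'eef_pos': array([193.97635484, 514.30245388, 230.76786001]), 'orientation': array([-1.67729325,  1.56963653, -2.03808737]), 'wrist_force': array([-0.63498346, -0.24306249,  1.0944422 ]), 'torque': array([ 0.07973522,  0.01860723, -0.01296658]), 'grip_width': 85.30643465353337}
scene {'mtx': array([[388.02986291,   0.        , 318.85032031],
       [  0.        , 388.02986291, 202.05426224],
       [  0.        ,   0.        ,   1.        ]]), 'T': array([[-2.20264522e-01,  6.66683345e-01, -7.12051163e-01,
         1.23937815e+03],
       [ 9.75355775e-01,  1.60133741e-01, -1.51783721e-01,
         1.81563956e+02],
       [ 1.28317382e-02, -7.27935782e-01, -6.85525232e-01,
         6.63826662e+02],
       [ 0.00000000e+00,  0.00000000e+00,  0.00000000e+00,
         1.00000000e+00]])}
top {'mtx': array([[490.13697239,   0.        , 319.03371595],
       [  0.        , 490.13697239, 206.59790922],
       [  0.        ,   0.        ,   1.        ]]), 'T': array([[-1.87251874e-03, -9.87370626e-01,  1.58416353e-01,
         4.46113346e+02],
       [-9.99998071e-01,  1.94269853e-03,  2.88154191e-04,
         5.50749509e+01],
       [-5.92270200e-04, -1.58415508e-01, -9.87372359e-01,
         1.14806494e+03],
       [ 0.00000000e+00,  0.00000000e+00,  0.00000000e+00,
         1.00000000e+00]])}
```

View pics/scene0.png

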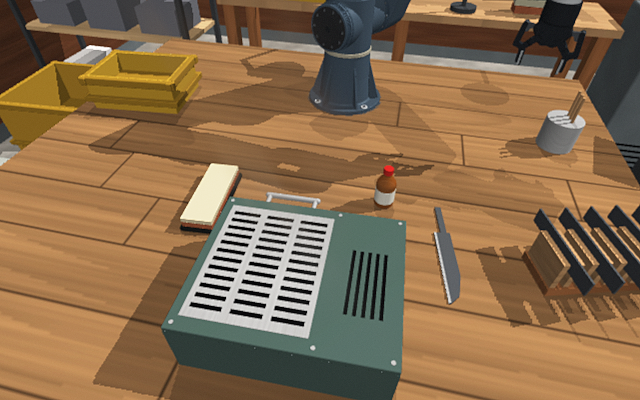

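View pics/top0.png

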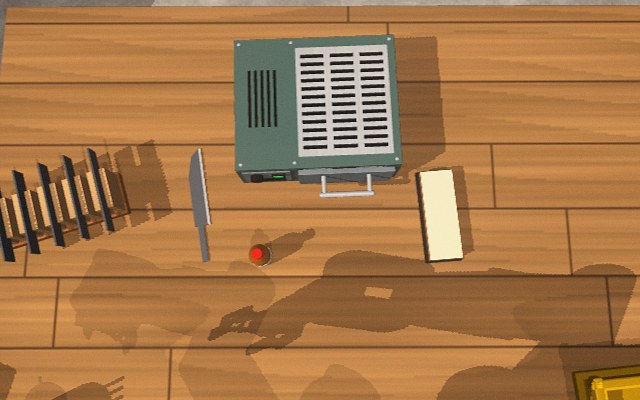

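The box lies ahead with its handle facing the robot: in the top view the handle bar spans about (321,194) to (373,193), and the box top corners are near (235,40), (393,35), (400,167) and (235,170). The whetstone, bottle and blade lie to the sides of the drawer's path.

```bash
cat > h.py <<'E'
import numpy as np, cv2
from scipy.spatial.transform import Rotation as Ro
def cloud(d,K,T):
    v,u=np.mgrid[:d.shape[0],:d.shape[1]]
    P=np.stack([(u-K[0,2])*d/K[0,0],(v-K[1,2])*d/K[1,1],d],-1)
    return P@T[:3,:3].T+T[:3,3]
def ray(u,v,z,K,T):
    q=T[:3,:3]@np.array([(u-K[0,2])/K[0,0],(v-K[1,2])/K[1,1],1.]); c=T[:3,3]
    return c+q*(z-c[2])/q[2]
def tool(o): return Ro.from_euler('xyz',o["orientation"]).as_matrix()
E
python3 - <<'E'
from h import *
from rig import status
for n in ["top","scene"]:
    f=np.load(f"pics/{n}0.npz"); W=cloud(f["d"],f["K"],f["T"]); d=f["d"]>0
    hsv=cv2.cvtColor(f["p"],cv2.COLOR_RGB2HSV)
    m=d&(abs(W[...,2]-125)<7)&(W[...,0]>350)&(abs(W[...,1])<330)
    k,l,s,_=cv2.connectedComponentsWithStats(m.astype(np.uint8)); i=1+s[1:,4].argmax(); m=l==i
    print(n,"z",np.median(W[m][:,2]),cv2.minAreaRect(W[m][:,:2].astype(np.float32)),cv2.boxPoints(cv2.minAreaRect(W[m][:,:2].astype(np.float32))).round(1).tolist())
    # handle: bar points in front of box
    g=d&(W[...,2]>80)&(W[...,2]<108)&(hsv[...,1]<70)&(W[...,0]>330)&(W[...,0]<560)&(abs(W[...,1])<200)
    k,l,s,c=cv2.connectedComponentsWithStats(g.astype(np.uint8))
    for i in range(1,k):
        if s[i,4]>25: P=W[l==i]; print(s[i],c[i].round(1),np.median(P,0).round(1),P.min(0).round(1),P.max(0).round(1))
f=np.load("pics/top0.npz")
for u,v in [(321,194),(373,193),(347,194)]: print(ray(u,v,95,f["K"],f["T"]).round(1))
for u,v in [(235,170),(400,167),(393,35),(235,40)]: print(ray(u,v,125,f["K"],f["T"]).round(1))
print(tool(status.get_obs()).round(3))
E
```

```text
top z 124.9493870135085 ((846.2500610351562, 60.92799377441406), (301.87322998046875, 360.86041259765625), 2.0714778900146484) [[688.9000244140625, 235.8000030517578], [701.9000244140625, -124.80000305175781], [1003.5999755859375, -113.9000015258789], [990.5999755859375, 246.6999969482422]]
scene z 124.58944734637282 ((846.7589721679688, 63.22517395019531), (302.2949523925781, 360.4568786621094), 2.0842511653900146) [[689.2000122070312, 237.8000030517578], [702.2999877929688, -122.4000015258789], [1004.4000244140625, -111.4000015258789], [991.2999877929688, 248.8000030517578]]
[642.9  51.   95. ]
[644.9 -62.6  95. ]
[642.8  -5.8  95. ]
[689.9 235.  125. ]
[ 695.8 -118.2  125. ]
[ 999.2 -111.   125. ]
[987.9 242.6 125. ]
[[-0.     0.353  0.936]
 [-0.001  0.936 -0.353]
 [-1.    -0.001 -0.   ]]
```

Emit:
send_rows --series '[{"dy": -20.5,"dz": 37.8,"jaw": 1},{"dy": -20.5,"dz": 37.8,"jaw": 1},{"dy": -20.5,"dz": 37.8,"jaw": 1},{"dy": -20.5,"dz": 37.8,"jaw": 1},{"dy": -20.5,"dz": 37.8,"jaw": 1},{"dy": -20.5,"dz": 37.8,"jaw": 1},{"dy": -20.5,"dz": 37.8,"jaw": 1},{"dy": -20.5,"dz": 37.8,"jaw": 1}]'

```text
invalid input
```

Emit:
send_rows --series '[{"dy": -20.5,"dz": 37.8,"jaw": 1},{"dy": -20.5,"dz": 37.8,"jaw": 1},{"dy": -20.5,"dz": 37.8,"jaw": 1},{"dy": -20.5,"dz": 37.8,"jaw": 1},{"dy": -20.5,"dz": 37.8,"jaw": 1},{"dy": -20.5,"dz": 37.8,"jaw": 1},{"dy": -20.5,"dz": 37.8,"jaw": 1},{"dy": -20.5,"dz": 37.8,"jaw": 1}]'

```text
invalid input
```

Emit:
send_rows --series '[{"ax": 8.4,"jaw": 0.4},{"ax": 8.4,"jaw": 0.4},{"ax": 8.4,"jaw": 0.4},{"ax": 8.4,"jaw": 0.4},{"ax": 8.4,"jaw": 0.4},{"ax": 8.4,"jaw": 0.4},{"ax": 8.4,"jaw": 0.4},{"ax": 8.4,"jaw": 0.4}]'

```text
invalid input
```

Emit:
send_rows --series '[{"dx": 0,"dy": -20.5,"dz": 37.8,"ax": 0,"ay": 0,"az": 0,"jaw": 1},{"dx": 0,"dy": -20.5,"dz": 37.8,"ax": 0,"ay": 0,"az": 0,"jaw": 1},{"dx": 0,"dy": -20.5,"dz": 37.8,"ax": 0,"ay": 0,"az": 0,"jaw": 1},{"dx": 0,"dy": -20.5,"dz": 37.8,"ax": 0,"ay": 0,"az": 0,"jaw": 1},{"dx": 0,"dy": -20.5,"dz": 37.8,"ax": 0,"ay": 0,"az": 0,"jaw": 1},{"dx": 0,"dy": -20.5,"dz": 37.8,"ax": 0,"ay": 0,"az": 0,"jaw": 1},{"dx": 0,"dy": -20.5,"dz": 37.8,"ax": 0,"ay": 0,"az": 0,"jaw": 1},{"dx": 0,"dy": -20.5,"dz": 37.8,"ax": 0,"ay": 0,"az": 0,"jaw": 1}]'

```text
clock: 0.9
eef_pos: [419.9, 252.8, 231.2]
orientation: [-2.577, 1.571, -2.938]
wrist_force: [0.5, 0.7, -0.3]
grip_width: 85.5
```

Emit:
send_rows --series '[{"dx": 0,"dy": -20.5,"dz": 37.8,"ax": 0,"ay": 0,"az": 0,"jaw": 1},{"dx": 0,"dy": -20.5,"dz": 37.8,"ax": 0,"ay": 0,"az": 0,"jaw": 1},{"dx": 0,"dy": -20.5,"dz": 37.8,"ax": 0,"ay": 0,"az": 0,"jaw": 1},{"dx": 0,"dy": -20.5,"dz": 37.8,"ax": 0,"ay": 0,"az": 0,"jaw": 1},{"dx": 0,"dy": -20.5,"dz": 37.8,"ax": 0,"ay": 0,"az": 0,"jaw": 1},{"dx": 0,"dy": -20.5,"dz": 37.8,"ax": 0,"ay": 0,"az": 0,"jaw": 1},{"dx": 0,"dy": -20.5,"dz": 37.8,"ax": 0,"ay": 0,"az": 0,"jaw": 1},{"dx": 0,"dy": -20.5,"dz": 37.8,"ax": 0,"ay": 0,"az": 0,"jaw": 1}]'

```text
clock: 1.7
eef_pos: [645.0, -7.4, 230.9]
orientation: [-2.893, 1.57, 3.029]
wrist_force: [0.9, -0.1, 0.7]
grip_width: 85.0
```

Emit:
send_rows --series '[{"dx": 0,"dy": 0,"dz": 0,"ax": 8.4,"ay": 0,"az": 0,"jaw": 0.4},{"dx": 0,"dy": 0,"dz": 0,"ax": 8.4,"ay": 0,"az": 0,"jaw": 0.4},{"dx": 0,"dy": 0,"dz": 0,"ax": 8.4,"ay": 0,"az": 0,"jaw": 0.4},{"dx": 0,"dy": 0,"dz": 0,"ax": 8.4,"ay": 0,"az": 0,"jaw": 0.4},{"dx": 0,"dy": 0,"dz": 0,"ax": 8.4,"ay": 0,"az": 0,"jaw": 0.4},{"dx": 0,"dy": 0,"dz": 0,"ax": 8.4,"ay": 0,"az": 0,"jaw": 0.4},{"dx": 0,"dy": 0,"dz": 0,"ax": 8.4,"ay": 0,"az": 0,"jaw": 0.4},{"dx": 0,"dy": 0,"dz": 0,"ax": 8.4,"ay": 0,"az": 0,"jaw": 0.4}]'

```text
clock: 2.5
eef_pos: [644.0, -5.8, 230.8]
orientation: [-1.669, 1.57, 3.075]
wrist_force: [0.9, -0.2, 0.2]
grip_width: 34.1
```

Run:
```python
from h import *
from rig import status, read_camera, camera_params
o=status.get_obs(); R=tool(o); print(o["clock"],o["eef_pos"],R.round(3),o["grip_width"])
c=camera_params("wrist"); p,d=read_camera("wrist"); np.savez("pics/w1.npz",p=p,d=d,K=c["mtx"],T=c["T"])
cv2.imwrite("pics/w1.png",p[:,:,::-1]); print(c["T"].round(2))
t=np.array([643.8,-5.7,72]); print("tool shift",(R.T@(t-o["eef_pos"])).round(1))
```

```text
2.5 [643.98425573  -5.7863439  230.80362301] [[-0.001  1.     0.031]
 [ 0.     0.031 -1.   ]
 [-1.    -0.001 -0.   ]] 34.06744305634552
[[ 1.0000e+00  3.0000e-02  1.0000e-02  6.4220e+02]
 [ 3.0000e-02 -9.4000e-01 -3.3000e-01  7.8110e+01]
 [-0.0000e+00  3.3000e-01 -9.4000e-01  3.7336e+02]
 [ 0.0000e+00  0.0000e+00  0.0000e+00  1.0000e+00]]
tool shift [ 1.588e+02 -0.000e+00 -1.000e-01]
```

View pics/w1.png

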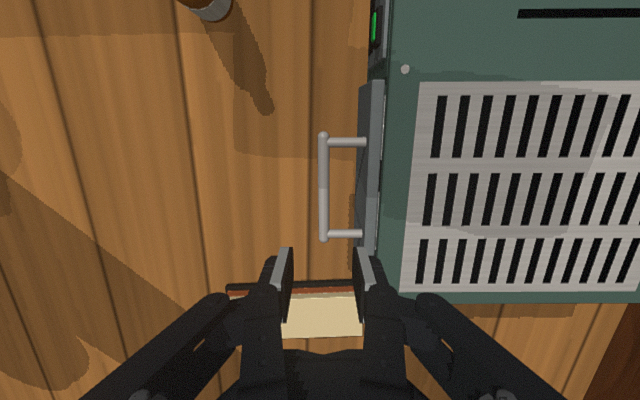

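Wrist view: bar at u≈323, v from 135 to 240, centred between the fingertips (u≈282 and 365); nothing is in the way below.

Run:
```python
from h import *
f=np.load("pics/w1.npz")
for u,v in [(323,135),(323,187.5),(323,240)]: print(ray(u,v,95,f["K"],f["T"]).round(1))
W=cloud(f["d"],f["K"],f["T"]); m=(abs(W[...,2]-92)<10)&(W[...,0]<665)&(abs(W[...,1])<70)
print(m.sum(),np.median(W[m],0),W[m].max(0),W[m].min(0))
```

```text
[643.5  51.1  95. ]
[645.2  -2.3  95. ]
[647.3 -62.9  95. ]
1519 [646.89755758   2.90876201  96.72764477] [664.71880729  54.69312381 100.24150144] [638.52272862 -66.04008355  90.31833077]
```

Emit:
send_rows --series '[{"dx": 15,"dy": 0,"dz": 0,"ax": 0,"ay": 0,"az": 0,"jaw": 0.36},{"dx": 15,"dy": 0,"dz": 0,"ax": 0,"ay": 0,"az": 0,"jaw": 0.36},{"dx": 15,"dy": 0,"dz": 0,"ax": 0,"ay": 0,"az": 0,"jaw": 0.36},{"dx": 15,"dy": 0,"dz": 0,"ax": 0,"ay": 0,"az": 0,"jaw": 0.36},{"dx": 15,"dy": 0,"dz": 0,"ax": 0,"ay": 0,"az": 0,"jaw": 0.36},{"dx": 10,"dy": 0,"dz": 0,"ax": 0,"ay": 0,"az": 0,"jaw": 0.36},{"dx": 10,"dy": 0,"dz": 0,"ax": 0,"ay": 0,"az": 0,"jaw": 0.36},{"dx": 5,"dy": 0,"dz": 0,"ax": 0,"ay": 0,"az": 0,"jaw": 0.36}]'

```text
clock: 3.35
eef_pos: [644.0, -5.8, 130.2]
orientation: [-1.67, 1.57, 3.08]
wrist_force: [-0.6, 1.0, 0.1]
grip_width: 30.6
```

Emit:
send_rows --series '[{"dx": 10,"dy": 1,"dz": 0,"ax": 0,"ay": 0,"az": 0,"jaw": 0.36},{"dx": 10,"dy": 0,"dz": 0,"ax": 0,"ay": 0,"az": 0,"jaw": 0.36},{"dx": 10,"dy": 0,"dz": 0,"ax": 0,"ay": 0,"az": 0,"jaw": 0.36},{"dx": 10,"dy": 0,"dz": 0,"ax": 0,"ay": 0,"az": 0,"jaw": 0.36},{"dx": 10,"dy": 0,"dz": 0,"ax": 0,"ay": 0,"az": 0,"jaw": 0.36},{"dx": 8,"dy": 0,"dz": 0,"ax": 0,"ay": 0,"az": 0,"jaw": 0.36},{"dx": 0,"dy": 0,"dz": 0,"ax": 0,"ay": 0,"az": 0,"jaw": 0.36},{"dx": 0,"dy": 0,"dz": 0,"ax": 0,"ay": 0,"az": 0,"jaw": 0.36}]'

```text
clock: 4.15
eef_pos: [645.3, -5.8, 73.3]
orientation: [1.964, 1.571, 0.43]
wrist_force: [0.8, -0.0, 0.9]
grip_width: 30.8
```

Emit:
send_rows --series '[{"dx": 0,"dy": 0,"dz": 0,"ax": 0,"ay": 0,"az": 0,"jaw": 0.1},{"dx": 0,"dy": 0,"dz": 0,"ax": 0,"ay": 0,"az": 0,"jaw": 0.1},{"dx": 0,"dy": 0,"dz": 0,"ax": 0,"ay": 0,"az": 0,"jaw": 0.1},{"dx": 0,"dy": 0,"dz": 0,"ax": 0,"ay": 0,"az": 0,"jaw": 0.1},{"dx": 0,"dy": 0,"dz": 0,"ax": 0,"ay": 0,"az": 0,"jaw": 0.1},{"dx": 0,"dy": 0,"dz": 0,"ax": 0,"ay": 0,"az": 0,"jaw": 0.1},{"dx": 0,"dy": 0,"dz": 0,"ax": 0,"ay": 0,"az": 0,"jaw": 0.1},{"dx": 0,"dy": 0,"dz": 0,"ax": 0,"ay": 0,"az": 0,"jaw": 0.1}]'

```text
clock: 4.95
eef_pos: [644.9, -5.8, 74.0]
orientation: [-1.487, 1.57, -3.02]
wrist_force: [-4.8, -0.2, 6.4]
grip_width: 10.1
```

Emit:
send_rows --series '[{"dx": 0,"dy": -3,"dz": 0,"ax": 0,"ay": 0,"az": 0,"jaw": 0},{"dx": 0,"dy": -6,"dz": 0,"ax": 0,"ay": 0,"az": 0,"jaw": 0},{"dx": 0,"dy": -10,"dz": 0,"ax": 0,"ay": 0,"az": 0,"jaw": 0},{"dx": 0,"dy": -12,"dz": 0.1,"ax": 0,"ay": 0,"az": 0,"jaw": 0},{"dx": 0,"dy": -12,"dz": 0.1,"ax": 0,"ay": 0,"az": 0,"jaw": 0},{"dx": 0,"dy": -12,"dz": 0.1,"ax": 0,"ay": 0,"az": 0,"jaw": 0},{"dx": 0,"dy": -12,"dz": 0.1,"ax": 0,"ay": 0,"az": 0,"jaw": 0},{"dx": 0,"dy": -12,"dz": 0.1,"ax": 0,"ay": 0,"az": 0,"jaw": 0}]'

```text
clock: 5.75
eef_pos: [565.9, -8.8, 73.9]
orientation: [1.845, 1.569, 0.312]
wrist_force: [2.5, 5.2, 4.1]
grip_width: 10.1
```

Emit:
send_rows --series '[{"dx": 0,"dy": -12,"dz": 0.1,"ax": 0,"ay": 0,"az": 0,"jaw": 0},{"dx": 0,"dy": -12,"dz": 0.1,"ax": 0,"ay": 0,"az": 0,"jaw": 0},{"dx": 0,"dy": -12,"dz": 0.1,"ax": 0,"ay": 0,"az": 0,"jaw": 0},{"dx": 0,"dy": -12,"dz": 0.1,"ax": 0,"ay": 0,"az": 0,"jaw": 0},{"dx": 0,"dy": -12,"dz": 0.1,"ax": 0,"ay": 0,"az": 0,"jaw": 0},{"dx": 0,"dy": -12,"dz": 0.1,"ax": 0,"ay": 0,"az": 0,"jaw": 0},{"dx": 0,"dy": -6,"dz": 0,"ax": 0,"ay": 0,"az": 0,"jaw": 0},{"dx": 0,"dy": -4,"dz": 0,"ax": 0,"ay": 0,"az": 0,"jaw": 0}]'

```text
clock: 6.55
eef_pos: [483.7, -11.9, 73.9]
orientation: [2.461, 1.569, 0.927]
wrist_force: [1.7, 10.6, 5.8]
grip_width: 10.0
```

Emit:
send_rows --series '[{"dx": 0,"dy": -2,"dz": 0,"ax": 0,"ay": 0,"az": 0,"jaw": 0},{"dx": 0,"dy": -2,"dz": 0,"ax": 0,"ay": 0,"az": 0,"jaw": 0},{"dx": 0,"dy": -2,"dz": 0,"ax": 0,"ay": 0,"az": 0,"jaw": 0},{"dx": 0,"dy": -1,"dz": 0,"ax": 0,"ay": 0,"az": 0,"jaw": 0},{"dx": 0,"dy": -1,"dz": 0,"ax": 0,"ay": 0,"az": 0,"jaw": 0},{"dx": 0,"dy": 0,"dz": 0,"ax": 0,"ay": 0,"az": 0,"jaw": 0},{"dx": 0,"dy": 0,"dz": 0,"ax": 0,"ay": 0,"az": 0,"jaw": 0},{"dx": 0,"dy": 0,"dz": 0,"ax": 0,"ay": 0,"az": 0,"jaw": 0}]'

```text
clock: 7.35
eef_pos: [476.0, -12.1, 73.9]
orientation: [2.596, 1.569, 1.062]
wrist_force: [1.4, 10.0, 9.9]
grip_width: 10.1
```

Emit:
send_rows --series '[{"dx": 0,"dy": -1,"dz": -0.5,"ax": 0,"ay": 0,"az": 0,"jaw": 0},{"dx": 0,"dy": -1,"dz": 0,"ax": 0,"ay": 0,"az": 0,"jaw": 0},{"dx": 0,"dy": 0,"dz": 0,"ax": 0,"ay": 0,"az": 0,"jaw": 0},{"dx": 0,"dy": 0,"dz": 0,"ax": 0,"ay": 0,"az": 0,"jaw": 0},{"dx": 0,"dy": 0,"dz": 0,"ax": 0,"ay": 0,"az": 0,"jaw": 0},{"dx": 0,"dy": 0,"dz": 0,"ax": 0,"ay": 0,"az": 0,"jaw": 0},{"dx": 0,"dy": 0,"dz": 0,"ax": 0,"ay": 0,"az": 0,"jaw": 0},{"dx": 0,"dy": 0,"dz": 0,"ax": 0,"ay": 0,"az": 0,"jaw": 0}]'

```text
clock: 8.15
eef_pos: [474.9, -12.2, 73.9]
orientation: [1.742, 1.568, 0.208]
wrist_force: [5.7, 8.0, 4.5]
grip_width: 9.8
```

Emit:
send_rows --series '[{"dx": 0,"dy": -1,"dz": -0.5,"ax": 0,"ay": 0,"az": 0,"jaw": 0},{"dx": 0,"dy": -1,"dz": 0,"ax": 0,"ay": 0,"az": 0,"jaw": 0},{"dx": 0,"dy": 0,"dz": 0,"ax": 0,"ay": 0,"az": 0,"jaw": 0},{"dx": 0,"dy": 0,"dz": 0,"ax": 0,"ay": 0,"az": 0,"jaw": 0},{"dx": 0,"dy": 0,"dz": 0,"ax": 0,"ay": 0,"az": 0,"jaw": 0},{"dx": 0,"dy": 0,"dz": 0,"ax": 0,"ay": 0,"az": 0,"jaw": 0},{"dx": 0,"dy": 0,"dz": 0,"ax": 0,"ay": 0,"az": 0,"jaw": 0},{"dx": 0,"dy": 0,"dz": 0,"ax": 0,"ay": 0,"az": 0,"jaw": 0}]'

```text
clock: 8.95
eef_pos: [474.9, -12.1, 74.0]
orientation: [1.523, 1.563, -0.011]
wrist_force: [16.4, 4.7, -7.5]
grip_width: 10.1
```

Stop reached (force rises without motion). Release and rise.

Emit:
send_rows --series '[{"dx": 0,"dy": 1,"dz": 0,"ax": 0,"ay": 0,"az": 0,"jaw": 0},{"dx": 0,"dy": 1,"dz": 0,"ax": 0,"ay": 0,"az": 0,"jaw": 0},{"dx": 0,"dy": 0,"dz": 0,"ax": 0,"ay": 0,"az": 0,"jaw": 0.36},{"dx": 0,"dy": 0,"dz": 0,"ax": 0,"ay": 0,"az": 0,"jaw": 0.36},{"dx": 0,"dy": 0,"dz": 0,"ax": 0,"ay": 0,"az": 0,"jaw": 0.36},{"dx": 0,"dy": 0,"dz": 0,"ax": 0,"ay": 0,"az": 0,"jaw": 0.36},{"dx": 0,"dy": 0,"dz": 0,"ax": 0,"ay": 0,"az": 0,"jaw": 0.36},{"dx": -5,"dy": 0,"dz": 0,"ax": 0,"ay": 0,"az": 0,"jaw": 0.36}]'

```text
clock: 9.75
eef_pos: [473.8, -12.2, 78.0]
orientation: [-1.701, 1.569, 3.049]
wrist_force: [-0.4, -1.1, -0.1]
grip_width: 30.4
```

Emit:
send_rows --series '[{"dx": -15,"dy": 0,"dz": 0,"ax": 0,"ay": 0,"az": 0,"jaw": 0.36},{"dx": -25,"dy": 0,"dz": 0,"ax": 0,"ay": 0,"az": 0,"jaw": 0.36},{"dx": -25,"dy": 0,"dz": 0,"ax": 0,"ay": 0,"az": 0,"jaw": 0.36},{"dx": -25,"dy": 0,"dz": 0,"ax": 0,"ay": 0,"az": 0,"jaw": 0.36},{"dx": -25,"dy": 0,"dz": 0,"ax": 0,"ay": 0,"az": 0,"jaw": 1},{"dx": -25,"dy": 0,"dz": 0,"ax": 0,"ay": 0,"az": 0,"jaw": 1},{"dx": -20,"dy": 0,"dz": 0,"ax": 0,"ay": 0,"az": 0,"jaw": 1},{"dx": -10,"dy": 0,"dz": 0,"ax": 0,"ay": 0,"az": 0,"jaw": 1}]'

```text
clock: 10.55
eef_pos: [474.7, -12.3, 250.2]
orientation: [1.396, 1.568, -0.137]
wrist_force: [0.3, 0.9, 1.1]
grip_width: 84.5
```

Run:
```python
from h import *
from rig import status, read_camera, camera_params
o=status.get_obs(); R=tool(o); print(o["clock"],o["eef_pos"],R.round(4),o["grip_width"],o["qpos"].round(2))
for n in ["wrist","top"]:
    c=camera_params(n); p,d=read_camera(n); np.savez(f"pics/{n}2.npz",p=p,d=d,K=c["mtx"],T=c["T"])
    cv2.imwrite(f"pics/{n}2.png",p[:,:,::-1])
```

```text
10.55 [474.70944627 -12.27669527 250.21568284] [[ 2.400e-03  9.993e-01  3.710e-02]
 [-3.000e-04  3.710e-02 -9.993e-01]
 [-1.000e+00  2.400e-03  4.000e-04]] 84.54698590849785 [-0.12  0.19  1.82 -0.    1.13 -0.16]
```

View pics/top2.png

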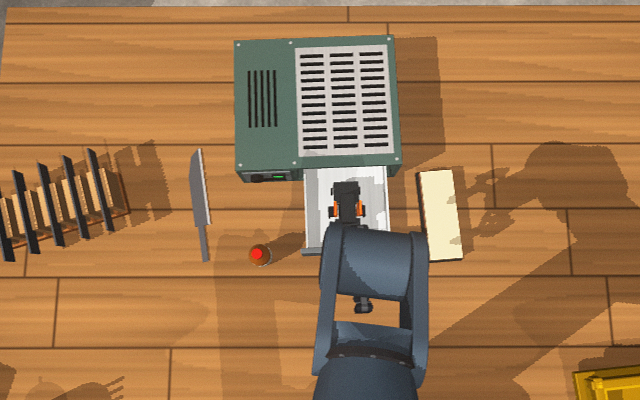

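The top view shows the drawer out, with orange catches at about (332,211) and (362,211); neighbours are undisturbed. Next: move above the seat and turn 90°.

Emit:
send_rows --series '[{"dx": 0,"dy": 35,"dz": 0,"ax": 0,"ay": 0,"az": 0,"jaw": 1},{"dx": 0,"dy": 35,"dz": 0,"ax": 0,"ay": 0,"az": 0,"jaw": 1},{"dx": 0,"dy": 35,"dz": 0,"ax": 0,"ay": 0,"az": 0,"jaw": 1},{"dx": 0,"dy": 34,"dz": 0,"ax": 0,"ay": 0,"az": 0,"jaw": 1},{"dx": 0,"dy": 0,"dz": 0,"ax": -8.2,"ay": 0,"az": 0,"jaw": 1},{"dx": 0,"dy": 0,"dz": 0,"ax": -8.2,"ay": 0,"az": 0,"jaw": 1},{"dx": 0,"dy": 0,"dz": 0,"ax": -8.2,"ay": 0,"az": 0,"jaw": 1},{"dx": 0,"dy": 0,"dz": 0,"ax": -8.2,"ay": 0,"az": 0,"jaw": 1}]'

```text
clock: 11.45
eef_pos: [612.8, -7.0, 246.5]
orientation: [-2.272, 1.568, 3.056]
wrist_force: [-0.2, -0.9, -0.8]
grip_width: 85.5
```

Emit:
send_rows --series '[{"dx": 0,"dy": 0,"dz": 0,"ax": -8.2,"ay": 0,"az": 0,"jaw": 1},{"dx": 0,"dy": 0,"dz": 0,"ax": -8.2,"ay": 0,"az": 0,"jaw": 1},{"dx": 0,"dy": 0,"dz": 0,"ax": -8.2,"ay": 0,"az": 0,"jaw": 1},{"dx": 0,"dy": 0,"dz": 0,"ax": -8.2,"ay": 0,"az": 0,"jaw": 1},{"dx": 0,"dy": 0,"dz": 0,"ax": -8.2,"ay": 0,"az": 0,"jaw": 1},{"dx": 0,"dy": 0,"dz": 0,"ax": -8.2,"ay": 0,"az": 0,"jaw": 1},{"dx": 0,"dy": 0,"dz": 0,"ax": -8,"ay": 0,"az": 0,"jaw": 1},{"dx": 0,"dy": 0,"dz": 0,"ax": 0,"ay": 0,"az": 0,"jaw": 1}]'

```text
clock: 12.25
eef_pos: [612.8, -7.0, 246.8]
orientation: [3.024, 1.569, 3.063]
wrist_force: [0.2, 1.0, -0.0]
grip_width: 85.3
```

Run:
```python
from h import *
from rig import status, read_camera, camera_params
o=status.get_obs(); R=tool(o); print(o["clock"],o["eef_pos"],R.round(4),o["grip_width"],o["qpos"].round(2))
for n in ["wrist","scene"]:
    c=camera_params(n); K,T=c["mtx"],c["T"]; p,d=read_camera(n)
    if n=="wrist": cv2.imwrite("pics/w3.png",p[:,:,::-1])
    W=cloud(d,K,T); hsv=cv2.cvtColor(p,cv2.COLOR_RGB2HSV)
    m=((hsv[...,0]<16)&(hsv[...,1]>190)&(hsv[...,2]>120)&(d>0)&(W[...,2]>40)&(W[...,2]<110)&(abs(W[...,0]-613)<60)&(abs(W[...,1]+7)<60))
    k,l,s,c=cv2.connectedComponentsWithStats(m.astype(np.uint8))
    for i in range(1,k):
        if s[i,4]>25:
            P=W[l==i]; t=P[P[:,2]>P[:,2].max()-6]
            print(n,s[i],c[i].round(1),P.min(0).round(1),P.max(0).round(1),"top",t.mean(0).round(1),cv2.minAreaRect(t[:,:2].astype(np.float32)))
```

```text
12.25 [612.76406974  -7.04001488 246.78740878] [[-2.200e-03 -3.920e-02  9.992e-01]
 [ 2.000e-04  9.992e-01  3.920e-02]
 [-1.000e+00  3.000e-04 -2.200e-03]] 85.33447730655764 [-0.09  0.45  1.46 -0.    1.23 -1.7 ]
wrist [302 170   3  23  47] [303.4 180.9] [601.5 -32.1  65.2] [627.9 -29.2  69.9] top [614.1 -30.3  67.9] ((614.7377319335938, -30.62978172302246), (26.419776916503906, 2.4519472122192383), 1.460299015045166)
wrist [342 171   2  22  43] [342.5 181.7] [600.2  15.   66.9] [626.2  17.9  69.4] top [613.3  16.4  68. ] ((613.2149047851562, 16.382204055786133), (26.029659271240234, 1.3092681169509888), 3.595653533935547)
wrist [346 170   5  33 124] [348.  186.1] [597.6  18.2  71.4] [629.2  22.8  97.8] top [612.6  20.4  95.9] ((613.41552734375, 20.427433013916016), (4.424877166748047, 31.53594207763672), 89.67935180664062)
wrist [296 172   6  30 139] [298.3 186.4] [599.7 -37.   83.3] [630.2 -31.5  97.4] top [613.8 -34.2  95.8] ((614.9426879882812, -34.45315170288086), (30.532207489013672, 4.593909740447998), 0.7923827171325684)
scene [305 185   6  22  78] [307.8 195.2] [558.9  14.2  41.6] [630.4  26.   96.2] top [614.5  22.9  93.7] ((613.265625, 22.921043395996094), (31.76219940185547, 5.442784786224365), 3.5486133098602295)
```

View pics/w3.png

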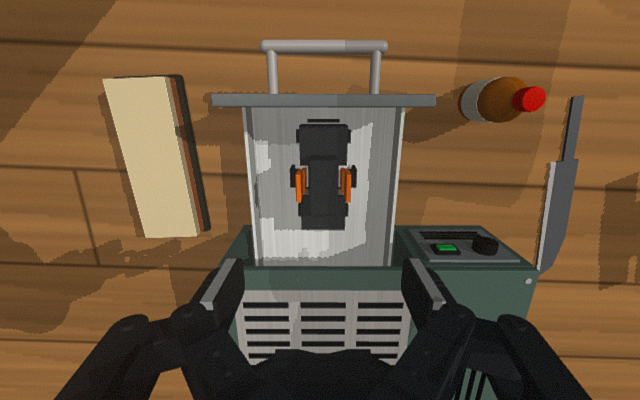

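The wrist view shows the cassette with catch pads at (298,186) and (348,186), symmetric about the tool. Its centre is about (614, -7), agreeing with the handle-based prediction, and the pad tops at z≈96 match the given size.

Emit:
send_rows --series '[{"dx": 15,"dy": 0,"dz": 1,"ax": 0,"ay": 0,"az": 0,"jaw": 1},{"dx": 25,"dy": 0,"dz": 0,"ax": 0,"ay": 0,"az": 0,"jaw": 1},{"dx": 25,"dy": 0,"dz": 0,"ax": 0,"ay": 0,"az": 0,"jaw": 1},{"dx": 25,"dy": 0,"dz": 0,"ax": 0,"ay": 0,"az": 0,"jaw": 1},{"dx": 25,"dy": 0,"dz": 0,"ax": 0,"ay": 0,"az": 0,"jaw": 1},{"dx": 20,"dy": 0,"dz": 0,"ax": 0,"ay": 0,"az": 0,"jaw": 1},{"dx": 10,"dy": 0,"dz": 0,"ax": 0,"ay": 0,"az": 0,"jaw": 1},{"dx": 0,"dy": 0,"dz": 0,"ax": 0,"ay": 0,"az": 0,"jaw": 1}]'

```text
clock: 13.15
eef_pos: [613.3, -6.9, 101.4]
orientation: [3.015, 1.568, 3.051]
wrist_force: [1.0, 0.3, -0.0]
grip_width: 85.4
```

Run:
```python
from h import *
from rig import status, read_camera, camera_params
o=status.get_obs(); R=tool(o); print(o["clock"],o["eef_pos"],R.round(4),o["wrist_force"])
p,d=read_camera("wrist"); cv2.imwrite("pics/w4.png",p[:,:,::-1])
```

```text
13.15 [613.28082504  -6.93148293 101.41321604] [[-3.000e-03 -3.590e-02  9.994e-01]
 [ 3.000e-04  9.994e-01  3.590e-02]
 [-1.000e+00  4.000e-04 -3.000e-03]] [ 0.99733117  0.32436063 -0.04153006]
```

View pics/w4.png

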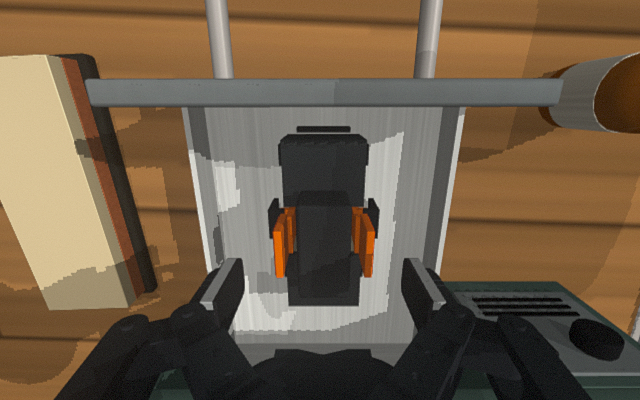

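The catches (mid u≈324) are centred between the fingers (mid u≈323). Descend and pinch.

Emit:
send_rows --series '[{"dx": 8,"dy": 0,"dz": 0.5,"ax": 0,"ay": 0,"az": 0,"jaw": 1},{"dx": 8,"dy": 0,"dz": 0,"ax": 0,"ay": 0,"az": 0,"jaw": 1},{"dx": 8,"dy": 0,"dz": 0,"ax": 0,"ay": 0,"az": 0,"jaw": 1},{"dx": 8,"dy": 0,"dz": 0,"ax": 0,"ay": 0,"az": 0,"jaw": 1},{"dx": 6,"dy": 0,"dz": 0,"ax": 0,"ay": 0,"az": 0,"jaw": 1},{"dx": 3,"dy": 0,"dz": 0,"ax": 0,"ay": 0,"az": 0,"jaw": 1},{"dx": 0,"dy": 0,"dz": 0,"ax": 0,"ay": 0,"az": 0,"jaw": 1},{"dx": 0,"dy": 0,"dz": 0,"ax": 0,"ay": 0,"az": 0,"jaw": 1}]'

```text
clock: 14.0
eef_pos: [614.9, -7.0, 62.5]
orientation: [-0.093, 1.571, -0.056]
wrist_force: [0.2, 0.3, -0.8]
grip_width: 85.4
```

Emit:
send_rows --series '[{"dx": 0,"dy": 0,"dz": 0,"ax": 0,"ay": 0,"az": 0,"jaw": 0.75},{"dx": 0,"dy": 0,"dz": 0,"ax": 0,"ay": 0,"az": 0,"jaw": 0.7},{"dx": 0,"dy": 0,"dz": 0,"ax": 0,"ay": 0,"az": 0,"jaw": 0.65},{"dx": 0,"dy": 0,"dz": 0,"ax": 0,"ay": 0,"az": 0,"jaw": 0.6},{"dx": 0,"dy": 0,"dz": 0,"ax": 0,"ay": 0,"az": 0,"jaw": 0.55},{"dx": 0,"dy": 0,"dz": 0,"ax": 0,"ay": 0,"az": 0,"jaw": 0.5},{"dx": 0,"dy": 0,"dz": 0,"ax": 0,"ay": 0,"az": 0,"jaw": 0.4},{"dx": 0,"dy": 0,"dz": 0,"ax": 0,"ay": 0,"az": 0,"jaw": 0.3}]'

```text
clock: 14.8
eef_pos: [617.0, -6.5, 65.4]
orientation: [0.045, 1.565, 0.082]
wrist_force: [-1.1, 6.0, 22.6]
grip_width: 37.7
```

Emit:
send_rows --series '[{"dx": 0,"dy": 0,"dz": 0,"ax": 0,"ay": 0,"az": 0,"jaw": 0},{"dx": 0,"dy": 0,"dz": 0,"ax": 0,"ay": 0,"az": 0,"jaw": 0},{"dx": 0,"dy": 0,"dz": 0,"ax": 0,"ay": 0,"az": 0,"jaw": 0},{"dx": 0,"dy": 0,"dz": 0,"ax": 0,"ay": 0,"az": 0,"jaw": 0},{"dx": 0,"dy": 0,"dz": 0,"ax": 0,"ay": 0,"az": 0,"jaw": 0},{"dx": 0,"dy": 0,"dz": 0,"ax": 0,"ay": 0,"az": 0,"jaw": 0},{"dx": 0,"dy": 0,"dz": 0,"ax": 0,"ay": 0,"az": 0,"jaw": 0},{"dx": 0,"dy": 0,"dz": 0,"ax": 0,"ay": 0,"az": 0,"jaw": 0}]'

```text
clock: 15.6
eef_pos: [617.0, -6.4, 65.3]
orientation: [0.052, 1.565, 0.089]
wrist_force: [-1.0, 6.1, 21.8]
grip_width: 37.5
```

Run:
```python
from h import *
from rig import status, read_camera, camera_params
o=status.get_obs(); R=tool(o); print(o["clock"],R.round(4),o["torque"])
p,d=read_camera("wrist"); cv2.imwrite("pics/w5.png",p[:,:,::-1])
```

```text
15.6 [[ 5.900e-03 -3.710e-02  9.993e-01]
 [ 5.000e-04  9.993e-01  3.710e-02]
 [-1.000e+00  3.000e-04  5.900e-03]] [ 0.94869598  0.29791731 -0.06074051]
```

View pics/w5.png

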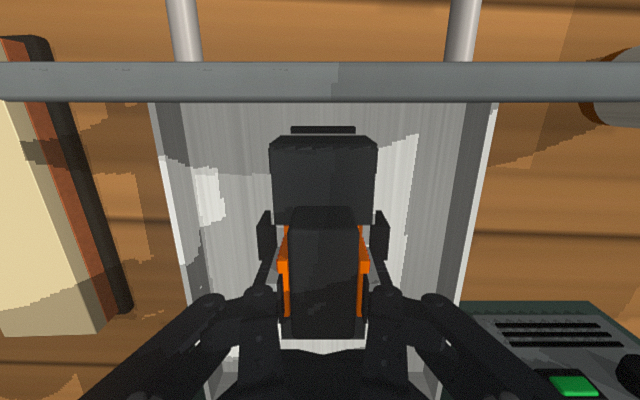

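Both fingers sit on the orange catches and both catches look pushed in against the grip head; the drawer and its surroundings are unchanged. Gentle lift test.

Emit:
send_rows --series '[{"dx": -1,"dy": 0,"dz": 0,"ax": 0,"ay": 0,"az": 0,"jaw": 0},{"dx": -1,"dy": 0,"dz": 0,"ax": 0,"ay": 0,"az": 0,"jaw": 0},{"dx": -1,"dy": 0,"dz": 0,"ax": 0,"ay": 0,"az": 0,"jaw": 0},{"dx": -1,"dy": 0,"dz": 0,"ax": 0,"ay": 0,"az": 0,"jaw": 0},{"dx": -1,"dy": 0,"dz": 0,"ax": 0,"ay": 0,"az": 0,"jaw": 0},{"dx": 0,"dy": 0,"dz": 0,"ax": 0,"ay": 0,"az": 0,"jaw": 0},{"dx": 0,"dy": 0,"dz": 0,"ax": 0,"ay": 0,"az": 0,"jaw": 0},{"dx": 0,"dy": 0,"dz": 0,"ax": 0,"ay": 0,"az": 0,"jaw": 0}]'

```text
clock: 16.45
eef_pos: [614.5, -7.0, 67.0]
orientation: [3.124, 1.57, -3.122]
wrist_force: [0.5, 0.5, -3.0]
grip_width: 37.3
```

Emit:
send_rows --series '[{"dx": -2,"dy": 0,"dz": 0,"ax": 0,"ay": 0,"az": 0,"jaw": 0},{"dx": -2,"dy": 0,"dz": 0,"ax": 0,"ay": 0,"az": 0,"jaw": 0},{"dx": -2,"dy": 0,"dz": 0,"ax": 0,"ay": 0,"az": 0,"jaw": 0},{"dx": -2,"dy": 0,"dz": 0,"ax": 0,"ay": 0,"az": 0,"jaw": 0},{"dx": -2,"dy": 0,"dz": 0,"ax": 0,"ay": 0,"az": 0,"jaw": 0},{"dx": -2,"dy": 0,"dz": 0,"ax": 0,"ay": 0,"az": 0,"jaw": 0},{"dx": -2,"dy": 0,"dz": 0,"ax": 0,"ay": 0,"az": 0,"jaw": 0},{"dx": 0,"dy": 0,"dz": 0,"ax": 0,"ay": 0,"az": 0,"jaw": 0}]'

```text
clock: 17.25
eef_pos: [614.9, -7.0, 81.6]
orientation: [-0.193, 1.57, -0.156]
wrist_force: [1.0, -0.3, -3.1]
grip_width: 37.4
```

Emit:
send_rows --series '[{"dx": -5,"dy": 0,"dz": 0,"ax": 0,"ay": 0,"az": 0,"jaw": 0},{"dx": -10,"dy": 0,"dz": 0,"ax": 0,"ay": 0,"az": 0,"jaw": 0},{"dx": -10,"dy": 0,"dz": 0,"ax": 0,"ay": 0,"az": 0,"jaw": 0},{"dx": -10,"dy": 0,"dz": 0,"ax": 0,"ay": 0,"az": 0,"jaw": 0},{"dx": -10,"dy": 0,"dz": 0,"ax": 0,"ay": 0,"az": 0,"jaw": 0},{"dx": -10,"dy": 0,"dz": 0,"ax": 0,"ay": 0,"az": 0,"jaw": 0},{"dx": -10,"dy": 0,"dz": 0,"ax": 0,"ay": 0,"az": 0,"jaw": 0},{"dx": -10,"dy": 0,"dz": 0,"ax": 0,"ay": 0,"az": 0,"jaw": 0}]'

```text
clock: 18.05
eef_pos: [614.7, -7.0, 157.2]
orientation: [-0.355, 1.571, -0.318]
wrist_force: [-0.4, -0.3, -2.8]
grip_width: 37.1
```

Emit:
send_rows --series '[{"dx": -10,"dy": 0,"dz": 0,"ax": 0,"ay": 0,"az": 0,"jaw": 0},{"dx": -10,"dy": 0,"dz": 0,"ax": 0,"ay": 0,"az": 0,"jaw": 0},{"dx": -10,"dy": 0,"dz": 0,"ax": 0,"ay": 0,"az": 0,"jaw": 0},{"dx": -10,"dy": 0,"dz": 0,"ax": 0,"ay": 0,"az": 0,"jaw": 0},{"dx": -10,"dy": 0,"dz": 0,"ax": 0,"ay": 0,"az": 0,"jaw": 0},{"dx": -10,"dy": 0,"dz": 0,"ax": 0,"ay": 0,"az": 0,"jaw": 0},{"dx": -6,"dy": 0,"dz": 0,"ax": 0,"ay": 0,"az": 0,"jaw": 0},{"dx": -3,"dy": 0,"dz": 0,"ax": 0,"ay": 0,"az": 0,"jaw": 0}]'

```text
clock: 18.85
eef_pos: [614.9, -7.0, 226.1]
orientation: [-0.135, 1.57, -0.098]
wrist_force: [-1.1, 0.2, -3.2]
grip_width: 37.1
```

Emit:
send_rows --series '[{"dx": 0,"dy": 0,"dz": 0,"ax": 0,"ay": 0,"az": 0,"jaw": 0},{"dx": 0,"dy": 0,"dz": 0,"ax": 0,"ay": 0,"az": 0,"jaw": 0},{"dx": 0,"dy": 0,"dz": 0,"ax": 0,"ay": 0,"az": 0,"jaw": 0},{"dx": 0,"dy": 0,"dz": 0,"ax": 0,"ay": 0,"az": 0,"jaw": 0},{"dx": 0,"dy": 0,"dz": 0,"ax": 0,"ay": 0,"az": 0,"jaw": 0},{"dx": 0,"dy": 0,"dz": 0,"ax": 0,"ay": 0,"az": 0,"jaw": 0},{"dx": 0,"dy": 0,"dz": 0,"ax": 0,"ay": 0,"az": 0,"jaw": 0},{"dx": 0,"dy": 0,"dz": 0,"ax": 0,"ay": 0,"az": 0,"jaw": 0}]'

```text
clock: 19.65
eef_pos: [614.7, -7.0, 225.3]
orientation: [2.855, 1.571, 2.892]
wrist_force: [-0.2, -0.3, -4.1]
grip_width: 37.3
```

Run:
```python
from h import *
from rig import status, read_camera, camera_params
o=status.get_obs(); R=tool(o); print(o["clock"],o["eef_pos"],R.round(4),o["wrist_force"],o["grip_width"])
a=[]
for n in ["scene","wrist"]:
    c=camera_params(n); p,d=read_camera(n); np.savez(f"pics/{n}6.npz",p=p,d=d,K=c["mtx"],T=c["T"]); a.append(p)
s=cv2.resize(a[0][80:280,200:440],None,fx=1.667,fy=1.667)
cv2.imwrite("pics/f6.png",np.hstack([s,cv2.resize(a[1],(400,333))[:s.shape[0]]])[:,:,::-1] if s.shape[0]==333 else s[:,:,::-1])
W=cloud(np.load("pics/wrist6.npz")["d"],c["mtx"],c["T"])
# top face of the cassette body seen by the wrist camera
P=W.reshape(-1,3); q=P[(P[:,2]>205)&(P[:,2]<240)&(P[:,0]<596)&(P[:,0]>540)&(abs(P[:,1]+8)<24)]
A=np.c_[q[:,:2],np.ones(len(q))]; print(len(q),np.median(q,0),np.linalg.lstsq(A,q[:,2],rcond=None)[0], q.min(0),q.max(0))
```

```text
19.65 [614.71272915  -6.99111904 225.28020437] [[-0.     -0.0371  0.9993]
 [ 0.      0.9993  0.0371]
 [-1.      0.     -0.    ]] [-0.22408914 -0.34385865 -4.07493932] 37.33534190158153
6910 [567.42901552  -7.90644944 221.69679174] [1.52398776e-01 1.48830953e-03 1.35726205e+02] [548.14024596 -31.9941416  205.04852731] [595.93398444  15.99676882 239.97250848]
```

View pics/f6.png

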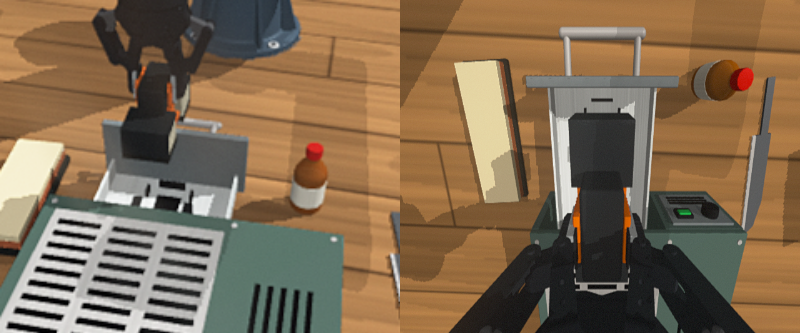

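Scene view: the cassette is held clear of the empty seat. Wrist view: body top visible ahead of the grip head. I need its tilt from a cleaner patch, away from the head.

```bash
cat > lev.py <<'E'
from h import *
import sys
def patches(n,tag):
    f=np.load(f"pics/{n}{tag}.npz"); P=cloud(f["d"],f["K"],f["T"]).reshape(-1,3)
    for lab,x0,x1,w in [("body-",545,579,24),("head",586,643,12),("body+",651,690,24)]:
        q=P[(P[:,2]>195)&(P[:,2]<275)&(P[:,0]>x0)&(P[:,0]<x1)&(abs(P[:,1]+8)<w)]
        if len(q)<40: continue
        for _ in range(6):
            A=np.c_[q[:,:2]-[614.7,-7],np.ones(len(q))]; s=np.linalg.lstsq(A,q[:,2],rcond=None)[0]; e=q[:,2]-A@s
            k=abs(e)<max(2.0*np.std(e),.8); q=q[k]
        b=[(a,round(float(np.median(q[(q[:,0]>=a)&(q[:,0]<a+5),2])),1)) for a in range(x0,x1,5) if ((q[:,0]>=a)&(q[:,0]<a+5)).sum()>5]
        print(n,lab,len(q),"slope deg x,y",np.degrees(np.arctan(s[:2])).round(2),"z",q[:,2].mean().round(1),"std",e.std().round(2),b)
for n in ["wrist","scene"]: patches(n,sys.argv[1])
E
python3 lev.py 6
```

```text
wrist body- 4380 slope deg x,y [-0.15  0.16] z 221.7 std 0.5 [(545, 221.8), (550, 221.7), (555, 221.7), (560, 221.7), (565, 221.6), (570, 221.6), (575, 221.7)]
wrist head 4365 slope deg x,y [-0.13  0.18] z 255.6 std 0.4 [(586, 255.6), (591, 255.6), (596, 255.6), (601, 255.6), (606, 255.6), (611, 255.6), (616, 255.6), (621, 255.6), (626, 255.5), (631, 255.5), (636, 255.5), (641, 255.5)]
wrist body+ 220 slope deg x,y [-0.78  0.04] z 221.5 std 0.41 [(656, 221.9), (661, 221.5), (666, 221.4), (671, 221.5), (676, 221.5)]
scene head 168 slope deg x,y [-0.02 -0.28] z 254.3 std 0.5 [(586, 254.3), (591, 254.2), (596, 254.6), (601, 254.3), (606, 254.2), (611, 254.2), (616, 254.1), (621, 254.4), (626, 254.6), (631, 254.4), (636, 254.3)]
scene body+ 362 slope deg x,y [-17.31   0.14] z 217.5 std 4.06 [(651, 220.0), (656, 220.4), (661, 220.4), (666, 220.3), (671, 220.1), (676, 214.0)]
```

Run:
```python
from h import *
from rig import status,r
f=np.load("pics/wrist6.npz"); P=cloud(f["d"],f["K"],f["T"]).reshape(-1,3)
q=P[(abs(P[:,2]-94)<8)&(P[:,0]>455)&(P[:,0]<490)&(abs(P[:,1]+12)<40)]; print("bar x,y",np.median(q,0),len(q))
b=P[(abs(P[:,2]-221.7)<1.5)&(abs(P[:,1]+8)<40)&(P[:,0]>530)&(P[:,0]<579)]; print(b.min(0),b.max(0))
o=status.get_obs(); print(o["clock"],abs(o["dq"]).max(),o["grip_width"])
print(r.finish_job())
```

```text
bar x,y [477.76622906 -12.28168498  97.11276043] 1395
[548.30806924 -38.27132778 220.20058707] [578.9985208   18.7884341  223.19859491]
19.75 0.0015024542413340273 36.83090061035569
the job is handed in; nothing more can be done
None
```

The filter cassette is out of its seat and held level by both pinched catches, straight above the seat, with the drawer left out. I handed the job in at 19.75 s. The arm gripped the bar handle and pulled the drawer about 170 mm, until the force rose to 16 N with no further motion. It then pinched both catches and lifted straight up.

**Last checks**
- **Level:** the cassette's slope is about 0.2° in both directions.
- **Height:** its underside is at about 180 mm, roughly 67 mm above the top edge of the drawer front (112 mm).
- **Position:** the cassette's front edge sits within 1 mm of where it should be above the seat, and side to side it is within about 3 mm.
- **Still:** the arm was still, and the wrist force of 3–4 N matches the cassette's weight.
- **Other things:** the blade, whetstone and bottle look undisturbed in the last pictures.

**Readings that disagreed**
- **Grip width:** the gripper showed about 37 mm where 44 mm was expected for fully pinched catches. It also read 10 mm on the 12 mm bar, so I put this down to the gripper giving under load. The catches looked fully in and the cassette came free without resistance.
- **Handle position:** the final wrist picture put the bar at x = 478 mm, against 475 mm when it was against the stop. The depth there also read about 3 mm rough, so I took it as measurement error and not the drawer moving.
- **Upward push:** closing on the catches pushed the tool up with about 22 N for a moment. This was gone once the lift began.

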